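# Release the press's load slide with its twin lock buttons

### The arm

A 6-joint arm with a two-finger parallel gripper is mounted at the origin on a cart in front of the work surface, level with it; the furniture and walls round the work are solid. World frame = base frame: x ahead of the robot, y to its left, z up, the work surface at z = 0. Lengths are in m, angles in rad, forces in N, time in s.
With the tool pointing down it reaches from about 0.4 to 0.825 m from the base axis. Payload 7 kg.
Tool frame: the origin (TCP) lies at the very end of the fingers, on their centre line; the grasp point (between the pads) lies 19 mm behind it; z points along the fingers, y is the direction in which the jaws open and shut (so a half turn about z gives the same grasp; the last joint's range is limited). The gripper opens to 88 mm and grips with 3 to 60 N. Pads are 19 mm wide; open, the fingers measure 130 mm over their backs; the gripper's body (78 mm by 193 mm) begins 47 mm behind the grasp point.
Start: joints at [-0.885, 0.359, 0.012, 0, -1.224, -0.288], TCP at [0.261, -0.622, 0.227] pointing down, gripper open.
Joint ranges: [-3.07, 3.07], [-1.43, 2.12], [-1.02, 1.25], [-3.03, 1.67], [-3.05, -0], [-3.03, 3.03]. Speed limits (rad/s): [2.39, 2.39, 3.01, 3.14, 3.14, 3.14].

### API

Orientations are given as [roll, pitch, yaw] about the fixed x, y, z axes, in that order (R = Rz(yaw) Ry(pitch) Rx(roll)).
In Python, from station import arm, eyes, job, outline_of gives the robot as it stands.
- The arm moves only by the tool apply_moves, never from a script. Its argument "moves" is a list of rows, each a list of 5 numbers: the opening, from -1 (shut) to 1 (fully open), then the shift along the tool's x, y, z in m, then the turn about the tool's z in rad. A call has 1 to 12 rows; each row shifts and turns the commanded pose from where the row before left it, along the tool's axes as they then stand; what a row does not reach is not made up. A row lasts 1/12 s, in which the tool goes at most 41.7 mm and 7.16 degrees, less where a joint would pass 70% of its speed; a pose out of reach is approached as far as the arm can. A call with a gripper value outside its range is refused whole. The fingers move at their own pace and stop on an object; "newtons" is the grip in N (left out, the last holds). Time passes only in rows, so rows that do not move let the fingers close. It gives the time, the measured TCP pose, the force and the opening at its end, in the units of the state.
- arm.get_state(): the state, without advancing time (a new reading comes with each control period).
- eyes.grab_frame(name): name is "scene" or "top" or "wrist"; returns a dict with "color" (400x640x3 uint8, red, green, blue), "z_map" (400x640 float32, m along the optical axis (not along the pixel's ray), 0 where there is no reading), "camera_matrix" (3x3 intrinsics, pixels), "extrinsics" (4x4, takes a point from camera to world coordinates). Camera axes: x right, y up, looking along -z (the intrinsics and any distortion apply to the point x, -y, -z); pixel columns grow to the right and rows downward; lengths in m; the calibration is good to about 2 mm. A picture is of the moment at which its call begins.
- job.job_done(): hands the job in, once; it reports no verdict.
Trained networks look in a picture, given as the dict that the camera call returned (one of the last four; its "shot" number tells which), for a name from the list of things; names that differ only in an ending like _2 or _b are one class to them, and where a whole thing is asked for, a point or a joint stands for the part that bears it (a point fixed in the world has none). Each returns a list of dicts, best first, with "score" (0 to 1); they miss things now and then, are a little off and sometimes report something else, mostly with a low value. They report only what shows in the picture. A call takes as long as a camera call. They do not tell look-alikes from the thing itself.
- outline_of(label, picture): "region" (400x640 bool, what is visible of it) and "extent" ([left, top, right, bottom] in pixels, round what is visible of it).
The state is a dict: "t": time; "q": joint angles; "qd": joint speeds; "joint_efforts": joint torques, N m; "eef_pos": TCP position; "ee_rot": TCP orientation; "force": force on the tool from outside, world axes, zero at the start; "moment": the same for the moment, N m; "width": finger opening in m.
Only numpy, scipy, OpenCV 4.12 (cv2) and the standard library are available. Lean on these libraries where they do the work, as an engineer would, in place of code of your own. Each camera call takes 0.05 s, during which the arm holds its last target.

### The job

Bring the steel sleeve out from under the arbor press: press the two black lock buttons beside the load slide down together, one fingertip on each, and keep both down until the slide's own spring has carried it all the way out to its stop; only then let go, so that both buttons come back up and lock it there. Do not push or pull the slide or touch the sleeve, which rides out standing on its nest, and leave the brass bush and the coil spring beside the press where they are.

Things in the scene. Friction and masses are not known exactly. Their poses are not given: they have to be found in the camera images.
- press: Small grey arbor press on a 280 x 170 x 12 mm base; origin: centre of the base's underside, x to the back, y left, z up. Lock block 112 x 54 mm at (-60, 43) mm, top at z = 52 mm, carries both buttons. Right of it the slide runs out along -x, below the buttons. The frame (0.22 m high) stands over x > 40 mm, y = -90 to -14 mm.
- front_button: Cap of the front lock button (nearer the free end of the slide): black mushroom button 20 mm across; origin at the centre of its flat top face, at press (-90, 43, 68) mm when up; z up. The cap moves with the button.
- rear_button: Cap of the rear lock button, the same, 60 mm behind the front one (centre to centre, along the press's x); origin at the centre of its top face, at press (-30, 43, 68) mm when up.
- front_button_travel (a joint): Travel of the front button: 0 up, 0.008 m fully down (straight down, hard stop; cap top then 60 mm above the worktop, still 8 mm above the block). Spring 1.8 N at the top to 4.2 N at the bottom, plus slight friction of the pawl. Its pawl clears the slide's rack from about 0.006 m; either pawl alone locks the slide, in steps of 10 mm.
- rear_button_travel (a joint): Travel of the rear button, the same.
- load_slide_travel (a joint): Travel of the load slide: 0 home under the press, 0.078 m out at its stop. With both buttons down its spring (about 5 N) and damper carry it out at 25 to 30 mm/s, the whole way in about 3 s; if a button comes up on the way, it locks at the next rack tooth.
- load_slide: Aluminium plate of the load slide, 202 x 64 mm, top 38 mm above the worktop, with a round nest near its back; origin at the press's origin when home, axes as the press's; moves with the slide.
- nest (a point): Centre of the nest's seat on the slide plate, 42 mm above the worktop, where the sleeve's underside rests; a 26 mm spigot, 10 mm high, stands in the sleeve's bore. Moves with the slide.
- sleeve: Loose steel sleeve on the nest, 43 mm across, 42 mm high; origin at the centre of its underside, z up.
- bush: Bystander: loose flanged brass bush, 38 mm across, 34 mm high, standing beside the press's base, left or right; origin at the centre of its underside.
- coil_spring: Bystander: loose steel coil spring, 28 mm across, 55 mm high, standing on the other side of the base; origin at the centre of its underside.
Things that resemble listed ones, but are neither listed nor needed, are in the scene too. Leave any blue look-alike of the sleeve alone.

How it is judged:
By the outcome, as a careful person would: the job done as asked, in the order asked, and still so for the second after the job is handed in, with the robot touching nothing.
It also fails if it takes over 34 s, if anything falls off the work surface, if the arm or the gripper's body presses on something with over 40 N, if the wrist force passes 120 N, or if a joint passes its speed limit or range.

## Working session

There is one attempt and no reset: what is moved stays moved. The work goes in short steps, Python scripts to look and compute and a tool call to move; the robot and the scene stay as the last step left them, time stands still between calls to the robot, and variables do not carry over. Pictures are saved under pics/ and viewed, and the job is handed in when it is done.

Besides the shell and the picture viewer there is one more tool, called after "Request:" in YAML: its name, and indented under it one key for each argument. apply_moves: Moves the arm, as the interface text tells. Its arguments: {"type":"object","properties":{"moves":{"type":"array","items":{"type":"array","items":{"type":"number"}}},"newtons":{"type":"number"}},"required":["moves"]}

```bash
mkdir -p pics; ls; cat > h.py <<'E'
import numpy as np,cv2
from station import arm,eyes,job,outline_of
def save(p,n,s=1): cv2.imwrite(f'pics/{n}.png',p['color'][:,:,::-1])
def pts(p,mask):
    v,u=np.nonzero(mask&(p['z_map']>0)); z=p['z_map'][v,u]; K=p['camera_matrix']
    x=(u-K[0,2])/K[0,0]*z; y=(v-K[1,2])/K[1,1]*z
    P=np.c_[x,-y,-z,np.ones(len(z))]@p['extrinsics'].T
    return P[:,:3]
E
python3 - <<'E'
from h import *
s=arm.get_state(); print(s)
for c in ['top','scene']:
    p=eyes.grab_frame(c); save(p,c+'0')
    print(c,list(p.keys()))
    for n in ['front_button','rear_button','load_slide','sleeve','press','bush','coil_spring']:
        for d in outline_of(n,p)[:3]:
            P=pts(p,d['region']); print(n,round(d['score'],2),d['extent'],P.mean(0).round(4) if len(P) else None, np.median(P,0).round(4) if len(P) else None)
E
```

```text
pics
{'t': 0.0, 'q': array([-8.84905179e-01,  3.59395515e-01,  1.10467158e-02, -3.49351443e-04,
       -1.22409279e+00, -2.88107503e-01]), 'qd': array([-0.00141287,  0.00097909, -0.00217639, -0.00118659,  0.00046779,
       -0.00224677]), 'joint_efforts': array([ 1.50246509e-03, -5.82718742e+01,  2.93056619e+01,  6.99717075e+00,
        6.89963999e-03, -1.65563106e-04]), 'eef_pos': array([ 0.26126528, -0.62185079,  0.22561196]), 'ee_rot': array([ 3.13992188e+00, -1.52653594e-04, -2.74392786e+00]), 'force': array([-0.15995811, -0.67597501, -0.18797146]), 'moment': array([0.00543594, 0.01839417, 0.02667633]), 'width': 0.0874834944504775}
top ['color', 'z_map', 'camera_matrix', 'extrinsics', 'shot']
front_button 0.41 [302.6, 245.0, 324.5, 258.7] [ 0.3633 -0.2841  0.0654] [ 0.3626 -0.2819  0.0694]
load_slide 0.79 [304.8, 163.8, 365.2, 250.3] [ 0.45   -0.339   0.0387] [ 0.4491 -0.3398  0.0391]
sleeve 0.82 [396.2, 217.8, 417.5, 243.1] [ 0.4081 -0.5028  0.0332] [ 0.4076 -0.5045  0.0406]
press 0.88 [261.2, 130.4, 368.8, 278.5] [ 0.464  -0.2994  0.0508] [ 0.4676 -0.301   0.0378]
bush 0.76 [37
[... 674 characters left out ...]
32 -0.5066  0.0277] [ 0.3967 -0.5066  0.0292]
sleeve 0.44 [295.6, 198.5, 344.1, 253.7] [ 0.4405 -0.3469  0.0372] [ 0.4348 -0.3463  0.038 ]
press 0.76 [250.3, 137.9, 354.3, 274.0] [ 0.4436 -0.3207  0.0506] [ 0.4237 -0.3245  0.0376]
press 0.43 [293.9, 199.9, 347.4, 253.1] [ 0.4378 -0.3462  0.0377] [ 0.4323 -0.3456  0.0381]
bush 0.72 [362.4, 231.2, 383.8, 252.0] [ 0.4774 -0.4497  0.0191] [ 0.4743 -0.4502  0.0202]
bush 0.22 [293.9, 201.6, 347.2, 256.3] [ 0.4406 -0.3476  0.0372] [ 0.4353 -0.3471  0.038 ]
coil_spring 0.49 [252.8, 198.4, 263.3, 222.0] [ 0.4466 -0.174   0.0225] [ 0.4406 -0.1779  0.0194]
coil_spring 0.23 [321.4, 185.8, 339.3, 210.8] [ 0.5294 -0.3226  0.0681] [ 0.5242 -0.3234  0.0698]
```

```bash
python3 - <<'E'
import cv2
a=cv2.imread('pics/top0.png')[110:300,220:440]; b=cv2.imread('pics/scene0.png')[110:300,220:440]
cv2.imwrite('pics/both.png',cv2.resize(cv2.hconcat([a,b]),(792,342),interpolation=cv2.INTER_CUBIC))
E
```

```text
(no output)
```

View pics/both.png

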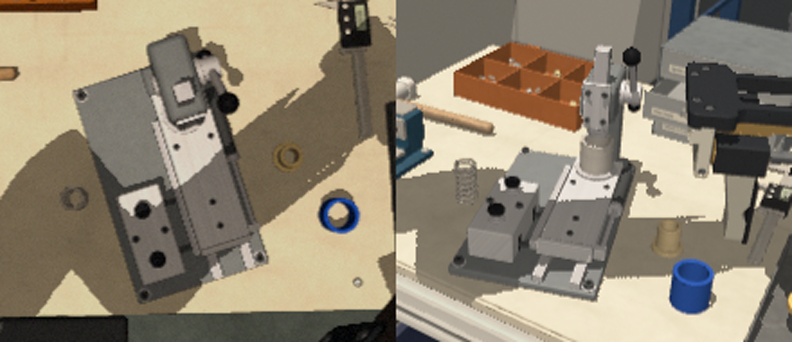

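View pics/scene0.png

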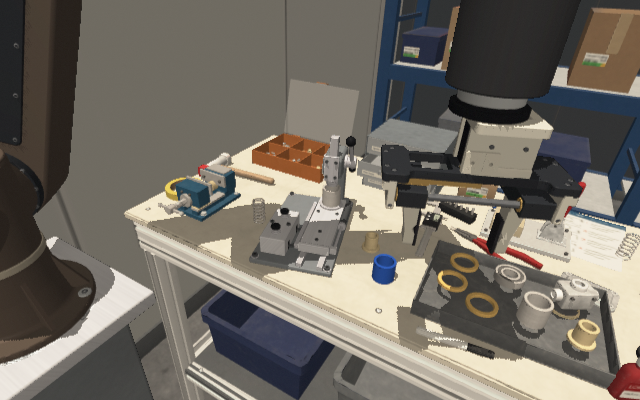

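View pics/top0.png

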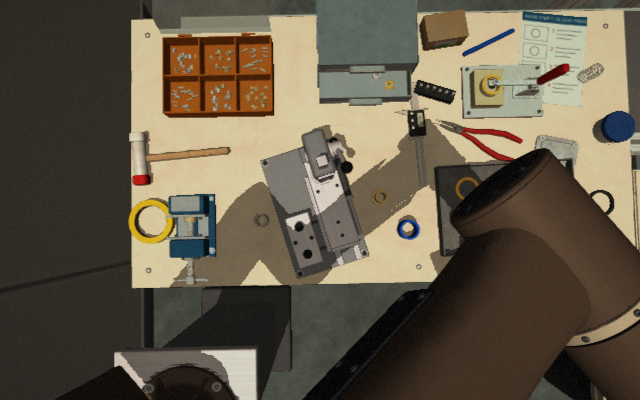

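```bash
cat >> h.py <<'E'
def buttons(p,zlo=.060,zhi=.075):
    m=np.ones(p['z_map'].shape,bool); P=pts(p,m); C=p['color'][p['z_map']>0].astype(int)
    k=(P[:,2]>zlo)&(P[:,2]<zhi)&(P[:,0]>.32)&(P[:,0]<.47)&(P[:,1]>-.33)&(P[:,1]<-.22)
    P=P[k];C=C[k]
    return P,C
E
python3 - <<'E'
from h import *
for c in ['top','scene']:
    p=eyes.grab_frame(c)
    P,C=buttons(p)
    cr,l,ctr=cv2.kmeans(P[:,:2].astype(np.float32),2,None,(3,50,1e-6),5,0)
    print(c,len(P))
    for i in (0,1):
        Q=P[l[:,0]==i]; print(len(Q),Q.mean(0).round(4),Q.min(0).round(4),Q.max(0).round(4),C[l[:,0]==i].mean(0))
    d=ctr[0]-ctr[1]; print(np.linalg.norm(d),np.degrees(np.arctan2(d[1],d[0])))
    P=pts(p,np.ones((400,640),bool))
    k=(P[:,2]>.046)&(P[:,2]<.057)&(P[:,0]>.32)&(P[:,0]<.47)&(P[:,1]>-.34)&(P[:,1]<-.21)
    r=cv2.minAreaRect(P[k][:,:2].astype(np.float32)*1000); print('block',r,P[k][:,2].mean())
p=eyes.grab_frame('wrist');save(p,'w0')
E
```

```text
top 140
71 [ 0.3638 -0.2821  0.0692] [ 0.3539 -0.2929  0.06  ] [ 0.3953 -0.2734  0.073 ] [22.         20.23943662 19.81690141]
69 [ 0.4198 -0.2645  0.0697] [ 0.4109 -0.2727  0.0653] [ 0.4279 -0.2554  0.0736] [34.49275362 32.65217391 31.        ]
0.058724154 -162.53949
block ((395.48663330078125, -287.8259582519531), (111.90226745605469, 84.7453384399414), 16.3648738861084) 0.053338318110544826
scene 116
54 [ 0.4188 -0.2674  0.0671] [ 0.4109 -0.275   0.0606] [ 0.4301 -0.2579  0.0698] [39.40740741 38.16666667 37.66666667]
62 [ 0.3614 -0.2847  0.0672] [ 0.3538 -0.2928  0.0614] [ 0.3726 -0.2754  0.0705] [28.40322581 27.90322581 27.80645161]
0.05999162 16.798376
block ((391.69775390625, -275.10150146484375), (113.16797637939453, 54.01504898071289), 16.58712387084961) 0.052090329852580476
```

View pics/w0.png

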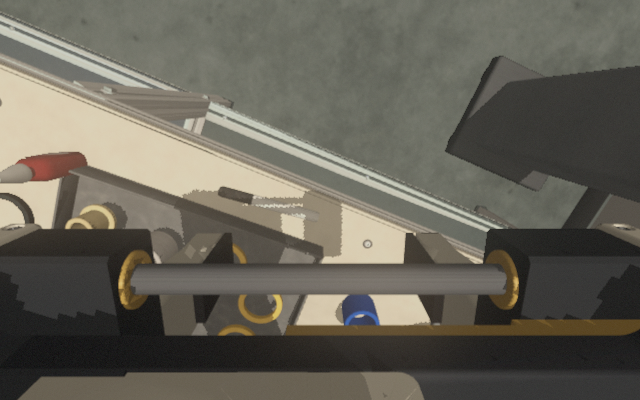

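```bash
python3 - <<'E'
from h import *
a=cv2.imread('pics/scene0.png')[140:270,370:610]
cv2.imwrite('pics/fing.png',cv2.resize(a,(792,429),interpolation=cv2.INTER_CUBIC))
from scipy.spatial.transform import Rotation as R
s=arm.get_state()
p=eyes.grab_frame('wrist')
T=np.eye(4);T[:3,:3]=R.from_euler('xyz',s['ee_rot']).as_matrix();T[:3,3]=s['eef_pos']
print((np.linalg.inv(T)@p['extrinsics']).round(3))
p=eyes.grab_frame('scene');P=pts(p,np.ones((400,640),bool))
L=(P-s['eef_pos'])@T[:3,:3]
k=(abs(L[:,0])<.06)&(abs(L[:,1])<.12)&(L[:,2]<.01)&(L[:,2]>-.12)
L=L[k]
for a in np.arange(-.12,.01,.01):
    q=L[(L[:,2]>a)&(L[:,2]<=a+.01)]
    for sg in (1,-1):
        r=q[q[:,1]*sg>0]
        if len(r): print(round(a,3),sg,len(r),r.min(0).round(3),r.max(0).round(3))
# moves
yt=np.radians(-73.3); tgt=np.array([.391,-.275,.10])
print('tool delta',T[:3,:3].T@(tgt-s['eef_pos']), 'turn', -(yt-s['ee_rot'][2]))
E
```

```text
[[-0.     0.964  0.268  0.073]
 [ 1.     0.001 -0.001 -0.   ]
 [-0.001  0.268 -0.964 -0.158]
 [ 0.     0.     0.     1.   ]]
-0.12 1 287 [-0.024  0.    -0.12 ] [ 0.041  0.092 -0.11 ]
-0.12 -1 552 [-0.035 -0.095 -0.12 ] [ 0.036 -0.    -0.11 ]
-0.11 1 2272 [-0.038  0.    -0.11 ] [ 0.042  0.096 -0.1  ]
-0.11 -1 1855 [-0.038 -0.096 -0.11 ] [ 0.042 -0.    -0.1  ]
-0.1 1 749 [-0.037  0.    -0.1  ] [ 0.041  0.096 -0.09 ]
-0.1 -1 647 [ 0.008 -0.095 -0.1  ] [ 0.041 -0.    -0.09 ]
-0.09 1 679 [-0.036  0.    -0.09 ] [ 0.041  0.093 -0.08 ]
-0.09 -1 883 [-0.01  -0.088 -0.09 ] [ 0.041 -0.    -0.08 ]
-0.08 1 392 [ 0.009  0.    -0.08 ] [ 0.041  0.088 -0.07 ]
-0.08 -1 557 [-0.028 -0.088 -0.08 ] [ 0.042 -0.    -0.07 ]
-0.07 1 25 [ 0.014  0.076 -0.07 ] [ 0.04   0.088 -0.063]
-0.07 -1 81 [-0.032 -0.088 -0.07 ] [ 0.041 -0.047 -0.06 ]
-0.06 1 57 [ 0.01   0.048 -0.055] [ 0.013  0.066 -0.05 ]
-0.06 -1 156 [-0.011 -0.065 -0.06 ] [ 0.013 -0.047 -0.05 ]
-0.05 1 137 [-0.008  0.043 -0.05 ] [ 0.013  0.065 -0.04 ]
-0.05 -1 224 [-0.01  -0.064 -0.05 ] [ 0.014 -0.043 -0.04 ]
-0.04 1 115 [ 0.003  0.044 -0.04 ] [ 0.014  0.063 -0.03 ]
-0.04 -1 179 [-0.008 -0.063 -0.04 ] [ 0.014 -0.044 -0.03 ]
-0.03 1 106 [-0.001  0.044 -0.03 ] [ 0.013  0.061 -0.02 ]
-0.03 -1 163 [-0.009 -0.061 -0.03 ] [ 0.014 -0.044 -0.02 ]
-0.02 1 116 [-0.01   0.044 -0.02 ] [ 0.013  0.06  -0.01 ]
-0.02 -1 155 [-0.009 -0.06  -0.02 ] [ 0.014 -0.043 -0.01 ]
-0.01 1 69 [-0.     0.044 -0.01 ] [ 0.013  0.059 -0.   ]
-0.01 -1 114 [-0.009 -0.06  -0.01 ] [ 0.013 -0.044 -0.001]
tool delta [-0.25396888  0.27000083  0.12657092] turn -1.464472389425882
```

View pics/fing.png

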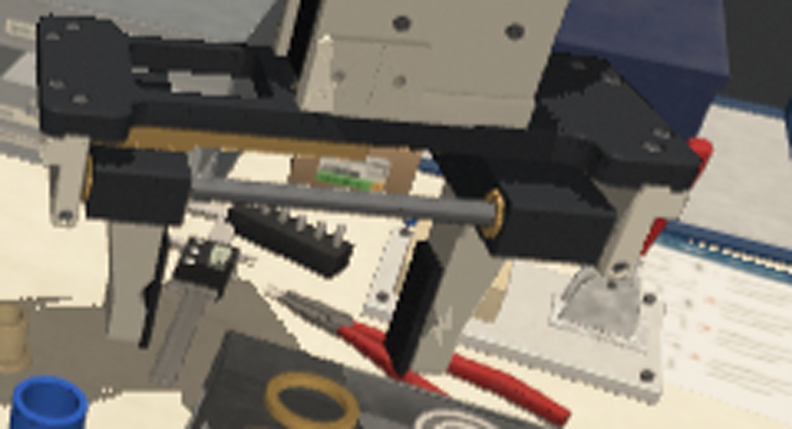

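Request:
apply_moves:
  moves:
    - [0,-0.021,0.0225,0,0]
    - [0,-0.021,0.0225,0,0]
    - [0,-0.021,0.0225,0,0]
    - [0,-0.021,0.0225,0,0]
    - [0,-0.021,0.0225,0,0]
    - [0,-0.021,0.0225,0,0]
    - [0,-0.021,0.0225,0,0]
    - [0,-0.021,0.0225,0,0]
    - [0,-0.021,0.0225,0,0]
    - [0,-0.021,0.0225,0,0]
    - [0,-0.021,0.0225,0,0]
    - [0,-0.021,0.0225,0,0]

```text
t: 2.05
eef_pos: [0.3895, -0.2744, 0.2269]
ee_rot: [-3.141, 0.001, -2.744]
force: [1.4, 0.5, 0.5]
width: 0.0436
```

Request:
apply_moves:
  moves:
    - [0,0,0,0.006,-0.122]
    - [0,0,0,0.006,-0.122]
    - [0,0,0,0.006,-0.122]
    - [0,0,0,0.006,-0.122]
    - [0,0,0,0.006,-0.122]
    - [0,0,0,0.006,-0.122]
    - [0,0,0,0.006,-0.122]
    - [0,0,0,0.006,-0.122]
    - [0,0,0,0.006,-0.122]
    - [0,0,0,0.006,-0.122]
    - [0,0,0,0.006,-0.122]
    - [0,0,0,0.006,-0.122]

```text
t: 3.05
eef_pos: [0.3892, -0.2758, 0.1545]
ee_rot: [-3.141, -0.0, -1.274]
force: [0.7, 0.4, -0.3]
width: 0.0439
```

```bash
cat >> h.py <<'E'
from scipy.spatial.transform import Rotation as R
def delta(t,yt):
    s=arm.get_state();M=R.from_euler('xyz',s['ee_rot']).as_matrix()
    print(s['t'],'pos',s['eef_pos'].round(4),'rot',s['ee_rot'].round(4),'F',s['force'].round(2),'w',s['width'])
    print('tool delta',(M.T@(np.array(t)-s['eef_pos'])).round(4),'turn',-(yt-s['ee_rot'][2]))
E
python3 - <<'E'
from h import *
delta([.391,-.275,.1],np.radians(-73.3))
p=eyes.grab_frame('wrist');save(p,'w1')
for c in ['top','scene']:
    p=eyes.grab_frame(c); save(p,c+'1'); P,C=buttons(p); print(len(P))
    if len(P)>20:
        cr,l,ctr=cv2.kmeans(P[:,:2].astype(np.float32),2,None,(3,50,1e-6),5,0)
        print(ctr,[ (l==i).sum() for i in (0,1)])
E
```

```text
3.05 pos [ 0.3892 -0.2758  0.1545] rot [-3.1412e+00 -2.0000e-04 -1.2738e+00] F [ 0.68  0.44 -0.31] w 0.043877111761780004
tool delta [-0.0002 -0.0019  0.0545] turn 0.005574121143595789
0
114
[[ 0.36147135 -0.28439942]
 [ 0.41880065 -0.26735812]] [np.int64(60), np.int64(54)]
```

View pics/w1.png

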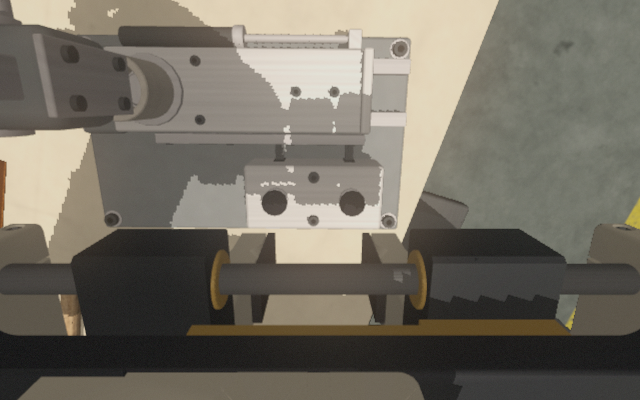

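View pics/scene1.png

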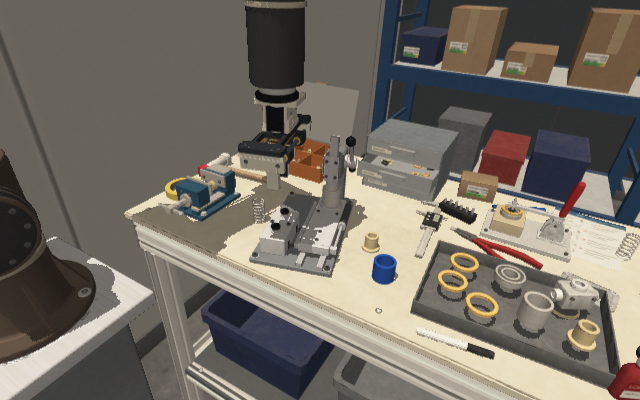

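```bash
python3 - <<'E'
from h import *
p=eyes.grab_frame('wrist'); P,C=buttons(p); 
k=C.sum(1)<200; P=P[k]
cr,l,ctr=cv2.kmeans(P[:,:2].astype(np.float32),2,None,(3,50,1e-6),5,0)
for i in (0,1):
    Q=P[l[:,0]==i]; Q=Q[Q[:,2]>np.median(Q[:,2])-.003]; print(len(Q),Q.mean(0).round(4),(Q.min(0)+Q.max(0))/2,np.ptp(Q,0))
print(ctr.mean(0)); d=ctr[0]-ctr[1]; print(np.linalg.norm(d),np.degrees(np.arctan2(d[1],d[0])))
P=pts(p,np.ones((400,640),bool))
s=arm.get_state(); M=R.from_euler('xyz',s['ee_rot']).as_matrix(); L=(P-s['eef_pos'])@M
k=(abs(L[:,0])<.03)&(abs(L[:,1])<.07)&(L[:,2]<.008)&(L[:,2]>-.02); L=L[k]
for sg in (1,-1):
    q=L[L[:,1]*sg>0]; print(len(q), q.min(0) if len(q) else 0, q.max(0) if len(q) else 0)
delta([.391,-.275,.1],np.radians(-73.3))
E
```

```text
18 [ 0.4277 -0.2684  0.068 ] [ 0.42767077 -0.26748482  0.06725607] [0.00398701 0.00875135 0.00322696]
11 [ 0.4228 -0.273   0.0673] [ 0.42292336 -0.27264731  0.06767235] [0.0065417  0.00439883 0.00358534]
[ 0.42523706 -0.270812  ]
0.006597755 42.67759
651 [-0.00537999  0.02308197 -0.01997158] [0.01187545 0.03903418 0.00087278]
654 [-0.00527823 -0.03662513 -0.01999657] [ 0.01166935 -0.02051284  0.00044297]
3.25 pos [ 0.3892 -0.2758  0.1548] rot [ 3.1415e+00 -1.0000e-04 -1.2841e+00] F [ 0.24 -0.19  0.57] w 0.043641332724442934
tool delta [-0.0003 -0.0019  0.0548] turn -0.004775902776990915
```

```bash
python3 - <<'E'
from h import *
p=eyes.grab_frame('wrist'); K=p['camera_matrix'];E=p['extrinsics']
g=p['color'].astype(int).sum(2); m=np.zeros((400,640),bool); m[185:222,255:375]=True
# intersect black pixels with z=.068
n,lab,st,ct=cv2.connectedComponentsWithStats(((g<150)&m).astype(np.uint8))
for i in range(1,n):
    if st[i,4]<150: continue
    u,v=ct[i]; d=E[:3,:3]@np.array([(u-K[0,2])/K[0,0],-(v-K[1,2])/K[1,1],-1]); 
    X=E[:3,3]+d*(.067-E[2,3])/d[2]; zz=p['z_map'][lab==i]
    Q=pts(p,lab==i); print(st[i],ct[i],X.round(4),np.median(Q,0).round(4))
E
python3 - <<'E'
from h import *
p=eyes.grab_frame('wrist'); K=p['camera_matrix'];E=p['extrinsics']
g=p['color'].astype(int).sum(2); print(g[203,255:375:4]); print(p['z_map'][203,255:375:4].round(3))
save(p,'w2')
m=np.zeros((400,640),bool); m[185:222,255:375]=True
n,lab,st,ct=cv2.connectedComponentsWithStats(((g<240)&m).astype(np.uint8))
for i in range(1,n):
    if st[i,4]<100: continue
    u,v=ct[i]; d=E[:3,:3]@np.array([(u-K[0,2])/K[0,0],-(v-K[1,2])/K[1,1],-1]); 
    X=E[:3,3]+d*(.067-E[2,3])/d[2]
    Q=pts(p,lab==i); print(st[i],ct[i],X.round(4),np.median(Q,0).round(4))
E
```

```text
[624 627 208 213 209 222 211 220 415 638 617 429 428 430 427 519 433 432
 432 476 434 468 225 234 221 226 221 220 440 440]
[0.271 0.272 0.257 0.255 0.256 0.256 0.255 0.256 0.257 0.272 0.272 0.271
 0.273 0.271 0.272 0.272 0.272 0.273 0.272 0.271 0.272 0.272 0.256 0.256
 0.256 0.255 0.255 0.256 0.273 0.273]
[262 191  25  24 451] [273.98891353 202.41019956] [ 0.4211 -0.2661  0.067 ] [ 0.421  -0.2666  0.0681]
[340 191  24  19 321] [352.44859813 199.55451713] [ 0.364  -0.2853  0.067 ] [ 0.364  -0.2854  0.068 ]
```

View pics/w2.png

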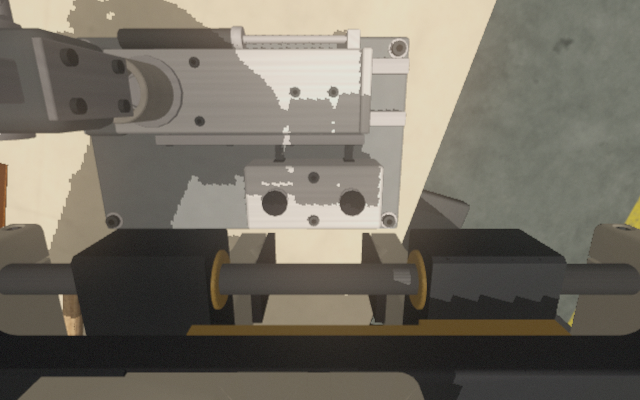

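Request:
apply_moves:
  moves:
    - [0,0,-0.0025,0.013,0]
    - [0,0,0,0.013,0]
    - [0,0,0,0.013,0]
    - [0,0,0,0.013,0]
    - [0,0,0,0.013,0]
    - [0,0,0,0.01,0]
    - [0,0,0,0,0]
    - [0,0,0,0,0]

```text
t: 4.02
eef_pos: [0.3916, -0.2751, 0.0797]
ee_rot: [3.141, 0.0, -1.281]
force: [0.5, -0.1, 0.3]
width: 0.0438
```

```bash
python3 - <<'E'
from h import *
delta([.3912,-.275,.06],np.radians(-73.3))
p=eyes.grab_frame('wrist');save(p,'w3')
p=eyes.grab_frame('scene');save(p,'s3')
a=p['color'][180:290,230:390,::-1]; cv2.imwrite('pics/s3c.png',cv2.resize(a,(800,550),interpolation=cv2.INTER_CUBIC))
E
```

```text
4.0167 pos [ 0.3916 -0.2751  0.0797] rot [ 3.1410e+00  2.0000e-04 -1.2812e+00] F [ 0.55 -0.14  0.34] w 0.043849784826006495
tool delta [-0.0002  0.0003  0.0197] turn -0.0018992412716598572
```

View pics/w3.png

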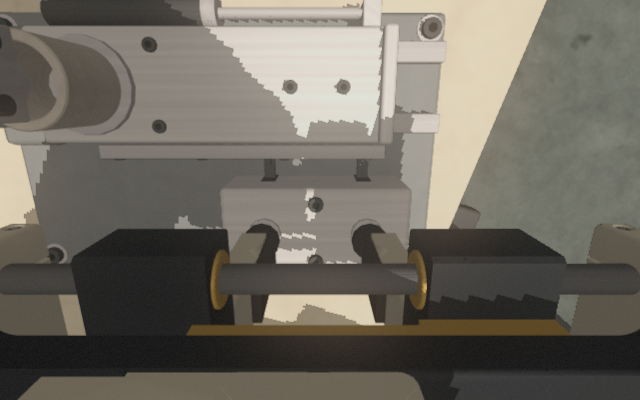

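View pics/s3c.png

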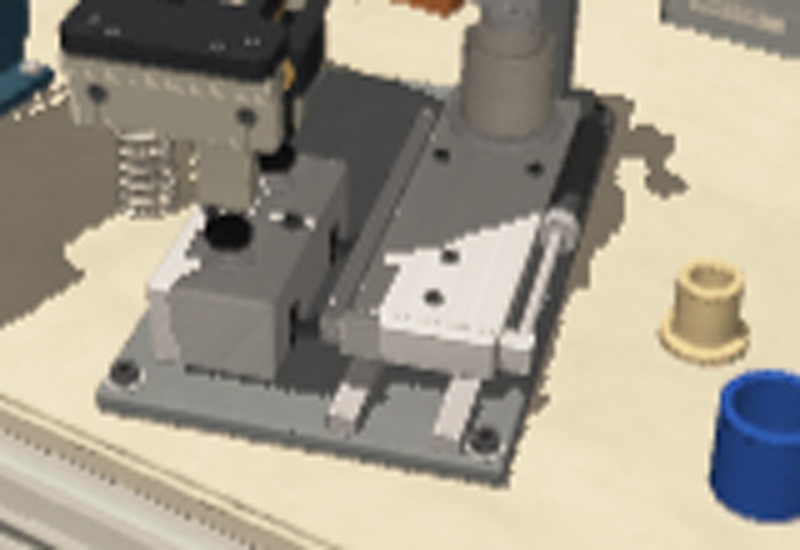

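```bash
python3 - <<'E'
from h import *
s=arm.get_state(); M=R.from_euler('xyz',s['ee_rot']).as_matrix()
p=eyes.grab_frame('wrist');K=p['camera_matrix'];E=np.linalg.inv(p['extrinsics'])
im=cv2.resize(p['color'][190:290,200:430,::-1],None,fx=3.4,fy=3.4,interpolation=cv2.INTER_NEAREST)
def proj(X):
    c=E[:3,:3]@X+E[:3,3]; return ((np.array([K[0,0]*c[0]/-c[2]+K[0,2],K[1,1]*-c[1]/-c[2]+K[1,2]])-[200,190]+.5)*3.4).astype(int)
for sg in (1,-1):
    pl=[]
    for a in np.linspace(0,6.28,40):
        X=s['eef_pos']+M@np.array([.01*np.cos(a),sg*.03+.01*np.sin(a),0]);X[2]=.068; pl.append(proj(X))
    cv2.polylines(im,[np.array(pl)],True,(0,0,255),1)
    pl=[proj(s['eef_pos']+M@np.array([x,sg*y,0])) for x,y in((-.0095,.022),(.0095,.022),(.0095,.038),(-.0095,.038))]
    cv2.polylines(im,[np.array(pl)],True,(0,255,0),1)
cv2.imwrite('pics/ov.png',im)
E
```

```text
(no output)
```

View pics/ov.png

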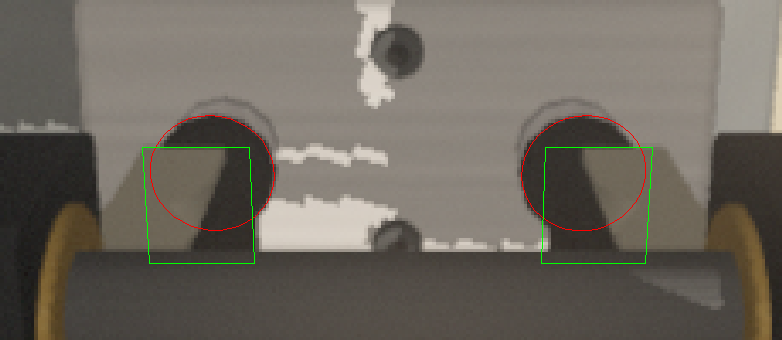

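Request:
apply_moves:
  moves:
    - [0,0,0,0.004,0]
    - [0,0,0,0.004,0]
    - [0,0,0,0.004,0]
    - [0,0,0,0.004,0]
    - [0,0,0,0.003,0]
    - [0,0,0,0.001,0]
    - [0,0,0,0,0]
    - [0,0,0,0,0]
    - [0,0,0,0,0]

```text
t: 4.92
eef_pos: [0.3918, -0.2751, 0.0602]
ee_rot: [-3.141, -0.001, -1.279]
force: [-1.9, 3.2, 12.2]
width: 0.0435
```

```bash
cat > look.py <<'E'
from h import *
import sys
delta([.3912,-.275,.06],np.radians(-73.3)); n=sys.argv[1]
print(arm.get_state()['moment'].round(2))
p=eyes.grab_frame('wrist');a=p['color'][:,:,::-1]
q=eyes.grab_frame('scene')
b=cv2.resize(q['color'][180:290,230:390,::-1],(582,400),interpolation=cv2.INTER_CUBIC)
cv2.imwrite(f'pics/{n}.png',cv2.resize(cv2.hconcat([a,b]),(800,262),interpolation=cv2.INTER_AREA))
for d in outline_of('sleeve',q)[:2]: print(d['score'],np.median(pts(q,d['region']),0))
E
python3 look.py p1
```

```text
4.9167 pos [ 0.3918 -0.2751  0.0602] rot [-3.1413e+00 -5.0000e-04 -1.2794e+00] F [-1.94  3.23 12.21] w 0.043533956236716735
tool delta [-0.0003  0.0006  0.0002] turn -7.290877311705302e-05
[ 1.19  1.05 -0.04]
0.77 [ 0.51494516 -0.32545903  0.06940879]
0.61 [ 0.39687959 -0.50613412  0.02905639]
```

View pics/p1.png

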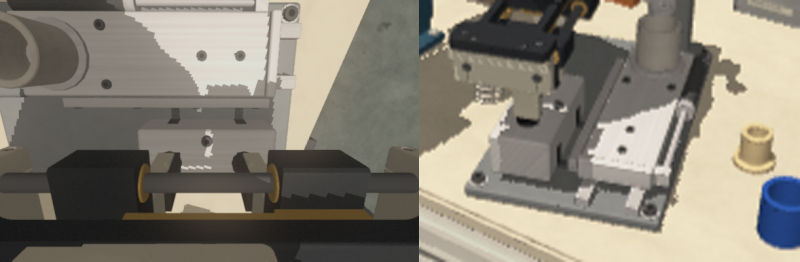

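Request:
apply_moves:
  moves:
    - [0,0,0,0.0005,0]
    - [0,0,0,0,0]
    - [0,0,0,0,0]
    - [0,0,0,0,0]
    - [0,0,0,0,0]
    - [0,0,0,0,0]
    - [0,0,0,0,0]
    - [0,0,0,0,0]
    - [0,0,0,0,0]
    - [0,0,0,0,0]
    - [0,0,0,0,0]
    - [0,0,0,0,0]

```text
t: 6.07
eef_pos: [0.3918, -0.2751, 0.0601]
ee_rot: [-3.141, -0.001, -1.279]
force: [-4.3, 4.2, 18.0]
width: 0.044
```

Request:
apply_moves:
  moves:
    - [0,0,0,0,0]
    - [0,0,0,0,0]
    - [0,0,0,0,0]
    - [0,0,0,0,0]
    - [0,0,0,0,0]
    - [0,0,0,0,0]
    - [0,0,0,0,0]
    - [0,0,0,0,0]
    - [0,0,0,0,0]
    - [0,0,0,0,0]
    - [0,0,0,0,0]
    - [0,0,0,0,0]

```text
t: 7.07
eef_pos: [0.3919, -0.2751, 0.0601]
ee_rot: [-3.141, -0.001, -1.279]
force: [-3.7, 4.7, 17.6]
width: 0.0439
```

Request:
apply_moves:
  moves:
    - [0,0,0,0,0]
    - [0,0,0,0,0]
    - [0,0,0,0,0]
    - [0,0,0,0,0]
    - [0,0,0,0,0]
    - [0,0,0,0,0]
    - [0,0,0,0,0]
    - [0,0,0,0,0]
    - [0,0,0,0,0]
    - [0,0,0,0,0]
    - [0,0,0,0,0]
    - [0,0,0,0,0]

```text
t: 8.07
eef_pos: [0.3918, -0.2751, 0.0601]
ee_rot: [-3.141, -0.001, -1.279]
force: [-3.8, 4.9, 17.4]
width: 0.0439
```

```bash
python3 look.py p2
```

```text
8.0667 pos [ 0.3918 -0.2751  0.0601] rot [-3.1412e+00 -6.0000e-04 -1.2793e+00] F [-3.76  4.93 17.39] w 0.04388159199900673
tool delta [-0.0003  0.0006  0.0001] turn 4.3277932041174694e-05
[ 1.79  1.71 -0.09]
0.9 [ 0.39651847 -0.50677695  0.02859455]
0.68 [ 0.45286944 -0.34334139  0.07131679]
```

View pics/p2.png

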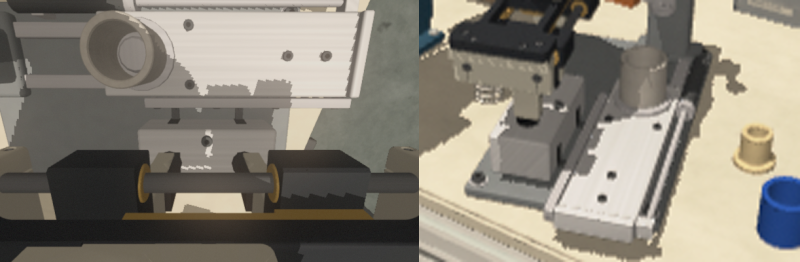

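Request:
apply_moves:
  moves:
    - [0,0,0,0,0]
    - [0,0,0,0,0]
    - [0,0,0,0,0]
    - [0,0,0,0,0]
    - [0,0,0,0,0]
    - [0,0,0,0,0]
    - [0,0,0,0,0]
    - [0,0,0,0,0]
    - [0,0,0,0,0]
    - [0,0,0,0,0]
    - [0,0,0,0,0]
    - [0,0,0,0,0]

```text
t: 9.22
eef_pos: [0.3919, -0.2751, 0.0601]
ee_rot: [-3.141, -0.001, -1.279]
force: [-3.1, 4.4, 17.0]
width: 0.0439
```

```bash
python3 look.py p3
```

```text
9.2167 pos [ 0.3919 -0.2751  0.0601] rot [-3.1412e+00 -6.0000e-04 -1.2793e+00] F [-3.08  4.42 17.03] w 0.043946872936068304
tool delta [-0.0003  0.0006  0.0001] turn 5.2306157324988334e-05
[ 1.75  1.52 -0.04]
0.85 [ 0.45332433 -0.34346895  0.0719208 ]
0.74 [ 0.39649184 -0.50725656  0.02945406]
```

Request:
apply_moves:
  moves:
    - [0,0,0,0,0]
    - [0,0,0,0,0]
    - [0,0,0,0,0]
    - [0,0,0,0,0]
    - [0,0,0,0,0]
    - [0,0,0,0,0]
    - [0,0,0,0,0]
    - [0,0,0,0,0]
    - [0,0,0,0,0]
    - [0,0,0,0,0]
    - [0,0,0,0,0]
    - [0,0,0,0,0]

```text
t: 10.37
eef_pos: [0.3919, -0.2751, 0.0601]
ee_rot: [-3.141, -0.001, -1.279]
force: [-3.5, 5.4, 17.8]
width: 0.044
```

```bash
python3 look.py p4
```

```text
10.3667 pos [ 0.3919 -0.2751  0.0601] rot [-3.1412e+00 -7.0000e-04 -1.2792e+00] F [-3.5   5.35 17.82] w 0.04403155960600902
tool delta [-0.0003  0.0006  0.0001] turn 8.401438516947302e-05
[ 1.8   1.66 -0.11]
0.84 [ 0.39741442 -0.50704276  0.02817579]
0.8 [ 0.45222814 -0.34359797  0.07106577]
```

View pics/p4.png

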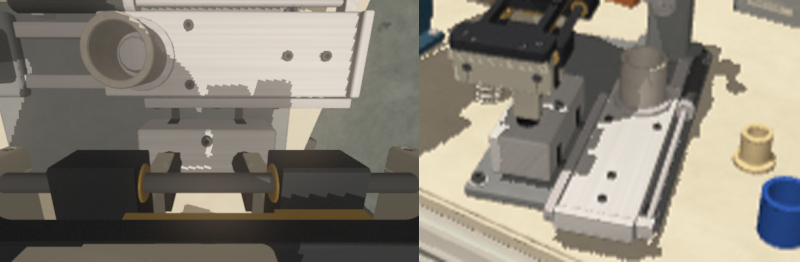

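The slide is stationary at its stop, so I'm releasing straight up.

Request:
apply_moves:
  moves:
    - [0,0,0,-0.006,0]
    - [0,0,0,-0.01,0]
    - [0,0,0,-0.014,0]
    - [0,0,0,-0.015,0]
    - [0,0,0,-0.015,0]
    - [0,0,0,-0.015,0]
    - [0,0,0,-0.015,0]
    - [0,0,0,0,0]
    - [0,0,0,0,0]
    - [0,0,0,0,0]

```text
t: 11.35
eef_pos: [0.3912, -0.2748, 0.1484]
ee_rot: [3.141, 0.001, -1.28]
force: [0.0, -0.9, 0.1]
width: 0.0437
```

```bash
python3 look.py p5; python3 - <<'E'
from h import *
p=eyes.grab_frame('scene')
P,C=buttons(p)
cr,l,ctr=cv2.kmeans(P[:,:2].astype(np.float32),2,None,(3,50,1e-6),5,0)
for i in (0,1):
    Q=P[l[:,0]==i]; print(len(Q),np.median(Q,0).round(4))
w=eyes.grab_frame('wrist')
for u,v in ((274,202),(352,202)):
    m=np.zeros((400,640),bool);m[v-5:v+6,u-5:u+6]=1; print(np.median(pts(w,m),0))
for n in ['bush','coil_spring','load_slide']:
    for d in outline_of(n,p)[:1]: print(n,d['score'],np.median(pts(p,d['region']),0).round(4),d['extent'])
E
```

```text
11.35 pos [ 0.3912 -0.2748  0.1484] rot [ 3.1411e+00  6.0000e-04 -1.2800e+00] F [ 0.05 -0.93  0.05] w 0.043673445409555325
tool delta [ 0.0002 -0.      0.0884] turn -0.0006985024305619092
[ 0.03  0.12 -0.04]
0.9 [ 0.45336924 -0.34238821  0.07053846]
0.67 [ 0.41732587 -0.26764498  0.0677617 ]
62 [ 0.3613 -0.2854  0.0678]
67 [ 0.4205 -0.2694  0.0677]
[ 0.42233229 -0.2678031   0.06808157]
[ 0.36690956 -0.28454978  0.06809496]
bush 0.52 [ 0.4735 -0.4496  0.0188] [360.4, 234.3, 379.7, 251.2]
load_slide 0.82 [ 0.3666 -0.37    0.0378] [284.7, 215.6, 341.9, 280.5]
```

View pics/p5.png

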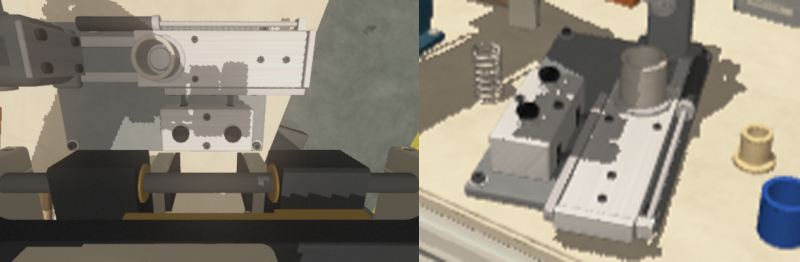

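```bash
python3 -c "
from station import job
print(job.job_done())"
```

```text
the job is handed in; nothing more can be done
None
```

The slide is out at its stop with the sleeve standing on its nest, both lock buttons are back up, and I have handed the job in.

- **Pressing:** I set the fingertips 60 mm apart, pressed both buttons to their hard stop with one fingertip on each, and held them for about 5.5 s. I then lifted straight up to 0.148 m. The wrist force was about 18 N at most in the readings, and the clock stood at about 11.5 s at my last look, just before hand-in.
- **Slide:** the sleeve shifted about 75 mm in the images, against a nominal 78 mm. That is within what the camera can resolve. It stayed still, to within about 1 mm, over the last 2 s with both buttons still down, and did not move after release.
- **Buttons and force:** both cap tops read z = 0.068 m after release, which is fully up. The wrist force was about 1 N (sensor noise), so the robot was touching nothing.
- **Bystanders:** the bush read within 1–4 mm of where it was. The network missed the coil spring in the last picture, so I checked it only by eye. It was standing left of the press, apparently undisturbed.

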